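# Open a syringe pump for a syringe change

## Task

Open the syringe pump for a syringe change: press the orange release button on the pusher block and, holding it down, push the block back from the plunger all the way to its end stop and let the button come up again. Then push the barrel clamp fully aside by its black knob. Leave the syringe lying in its cradle, neither lifted nor shoved about, and leave everything standing round the pump where it is.

Things in the scene. Friction and masses are not known exactly. Their poses are not given: they have to be found in the camera images.
- pump: light grey bench syringe pump, 120 x 270 mm, does not move; origin under its centre, on the bench. x points to its back (away from the display), y along the syringe to the nozzle (left, seen from the display), z up. On its deck (z = 60 mm), from +y to -y: black V cradle with syringe and clamp, lead screw with dark blue pusher block, end plate (end stop). Highest fixed part 120 mm
- pusher (a joint): travel of the pusher block along the pump's -y direction, m: 0 = fully forward at the plunger, 0.075 = against the end stop. The block runs lightly (about 1 N) while the button is held down, and is locked by a nut in the lead screw, at steps of 7 mm, while it is up; one of the steps is at the end stop
- release (a joint): how far the orange button is pressed, m: 0 = up (nut in the thread, locked), 0.006 = fully down (free); the nut leaves the thread from about 0.004. The spring takes about 3 N to start, 5 N fully down. If the nut happens to rest on a thread crest, the button stands up to 4 mm down until the block moves on a little
- clamp (a joint): angle of the barrel clamp about its upright post, rad: 0 = across the syringe barrel, 1.57 = swung fully aside (its stop), where the arm points along the pump's +y. It stays where it is left; about 0.5 N at the knob moves it
- button_top (a point): centre of the top of the orange release button, 36 mm (pump x) by 28 mm (pump y), on top of the pusher block, 141 mm above the bench when up, and moves with block and button
- thumb_rest (a point): centre of the exposed face of the thumb rest: an upright dark blue ridge, 54 mm wide (pump x), 10 mm thick, its top 154 mm above the bench (7 mm above this point), right behind the button on its -y side; the face looks to pump +y and lies 18 mm to -y of the button's centre. A fingertip on the button can push the block by it
- clamp_post (a point): axis of the clamp's upright post, at the back of the pump, at the height of the top of the clamp arm (124 mm above the bench)
- clamp_knob (a point): centre of the black upright knob, 14 mm across and 28 mm tall (124 to 152 mm above the bench), on the clamp arm's free end, 72 mm from the post's axis. The steel arm below it is 12 mm wide, 118 to 124 mm above the bench; the syringe's top is at 115 mm
- syringe_mid (a point): 10 ml syringe lying loose in the pump's cradle along the pump's y, 126 mm long, barrel 20 mm across; this point is its middle, on its axis
- amber_vial: amber injection vial with grey cap, 39 x 77 mm, loose, standing beside the pump's end-stop end; origin under its centre
- blue_vial_a: white vial with blue cap, 30 x 58 mm, loose, beside the pump's end-stop end; origin under its centre
- blue_vial_b: white vial with blue cap, 30 x 56 mm, loose, beside the pump's nozzle end; origin under its centre
- blue_vial_c: white vial with blue cap, 31 x 56 mm, loose, on the left of the bench; origin under its centre
- flask_tall: white soft flask with white cap, 61 x 87 x 153 mm, loose, on the left of the bench; origin under its centre
- spare_syringe: 20 ml syringe lying loose on the bench left of the pump, 156 mm long; origin under its middle

How it is judged:
By the outcome, as a careful person would: the job done as asked, in the order asked, and still so for the second after the job is handed in, with the robot touching nothing.
It also fails if it takes over 51 s, if anything falls off the work surface, if the arm or the gripper's body presses on something with over 40 N, if the wrist force passes 120 N, or if a joint passes its speed limit or range.

## Robot

A 6-joint arm with a two-finger parallel gripper is mounted at the origin on a cart in front of the work surface, level with it; the furniture and walls round the work are solid. World frame = base frame: x ahead of the robot, y to its left, z up, the work surface at z = 0. Lengths are in mm, angles in degrees, forces in N, time in s.
With the tool pointing down it reaches from about 350 to 850 mm from the base axis. Payload 8.1 kg.
Tool frame: the origin (TCP) lies between the finger pads; the fingertips stand 17 mm ahead of it and the grasp point (between the pads) lies 2 mm behind it; z points along the fingers, y is the line along which they close (so a half turn about z gives the same grasp; the last joint's range is limited). The gripper opens to 85 mm and grips with 20 to 120 N. Pads are 22 mm wide; open, the fingers measure 114 mm over their backs; the gripper's body (76 mm by 85 mm) begins 54 mm behind the grasp point. The pads swing forward as they close: fully open they stand 13 mm farther back than shut.
Start: joints at [-77.659, 7.471, 85.268, -0, 87.261, -4.893], TCP at [177.791, -573.058, 248.292] pointing down, gripper open.
Joint ranges: [-169.43, 169.43], [-51.17, 129.36], [1.28, 143.12], [-76.62, 256.62], [0, 156.53], [-152.29, 152.29]. Speed limits (degrees/s): [136.94, 136.94, 159.86, 180, 180, 180].

## Interface

Orientations are given as [roll, pitch, yaw] about the fixed x, y, z axes, in that order (R = Rz(yaw) Ry(pitch) Rx(roll)).
In Python, from bench import sense, snapshot, hand_in, trace, place_of gives the robot as it stands.
- The arm moves only by the shell command python3 -m handwheel 'ROWS' [FORCE]. ROWS is JSON, a list of rows, each a list of 7 numbers: the opening, from -1 (shut) to 1 (fully open), then the shift along the tool's x, y, z in cm, then the turn, a rotation vector about the tool's x, y, z in rad. A call has 1 to 12 rows; each row shifts and turns the commanded pose from where the row before left it, along the tool's axes as they then stand; what a row does not reach is not made up. A row lasts 1/12 s, in which the tool goes at most 41.7 mm and 7.16 degrees, less where a joint would pass 70% of its speed; a pose out of reach is approached as far as the arm can. A call with a gripper value outside its range is refused whole. The fingers move at their own pace and stop on an object; FORCE is the grip in N (left out, the last holds). Time passes only in rows, so rows that do not move let the fingers close. It gives the time, the measured TCP pose, the force, the opening and the grip force at its end, in the units of the state.
- sense(): the state, without advancing time (a new reading comes with each control period).
- snapshot(name): name is "side" or "top" or "wrist"; returns a dict with "image" (480x640x3 uint8, red, green, blue), "intrinsics" (3x3 intrinsics, pixels), "R" (3x3) and "t" (3): a world point X has camera coordinates R X + t. Camera axes: x right, y down, z forward; pixel columns grow to the right and rows downward; lengths in mm; the calibration is good to about 2 mm. A picture is of the moment at which its call begins. There is no depth.
- hand_in(): hands the job in; it is judged then, once.
Trained networks look in a picture, given as the dict that the camera call returned (one of the last four; its "shot" number tells which), for a name from the list of things; names that differ only in an ending like _2 or _b are one class to them, and where a whole thing is asked for, a point or a joint stands for the part that bears it (a point fixed in the world has none). Each returns a list of dicts, best first, with "conf" (0 to 1); they miss things now and then, are a little off and sometimes report something else, mostly with a low value. They report only what shows in the picture. A call takes as long as a camera call.
- trace(picture, query): "pixels" (480x640 bool, what is visible of it).
- place_of(picture, query): "location" ([x, y, z] in mm, in world coordinates, good to about 4 mm: a listed point, or the origin of a listed thing).
The state is a dict: "time": time; "joint_pos": joint angles; "qd": joint speeds; "joint_efforts": joint torques, N m; "tool_pos": TCP position; "tcp_rot": TCP orientation; "ft_force": force on the tool from outside, world axes, zero at the start; "wrist_torque": the same for the moment, N m; "finger_gap": finger opening in mm; "grip_force": force on a finger pad.
Only numpy, scipy, OpenCV 4.12 (cv2) and the standard library are available. Lean on these libraries where they do the work, as an engineer would, in place of code of your own. Each camera call takes 0.05 s, during which the arm holds its last target. There are 200 camera calls.

## Working session

There is one attempt and no reset: what is moved stays moved. The work goes in short steps, Python scripts to look and compute and a shell command to move; the robot and the scene stay as the last step left them, time stands still between calls to the robot, and variables do not carry over. Pictures are saved under pics/ and viewed, at most 10 in all, crops included, and the job is handed in when it is done.

```bash
mkdir -p pics; cat > h.py <<'E'
import numpy as np,cv2
from bench import *
def save(p,n): cv2.imwrite(f'pics/{n}.png',cv2.cvtColor(p['image'],cv2.COLOR_RGB2BGR))
def px(p,X):
    c=p['R']@np.array(X)+p['t']; u=np.array(p['intrinsics'])@c; return (u[:2]/u[2]).round(1)
E
python3 - <<'E'
from h import *
for c in('top','side'):
    p=snapshot(c); save(p,c+'0')
    print(c,np.round(-np.array(p['R']).T@p['t']))
    for q in['pump','button_top','thumb_rest','clamp_post','clamp_knob','syringe_mid','amber_vial','blue_vial_a','flask_tall','spare_syringe']:
        r=place_of(p,q); print(q,[(np.round(d['location']).tolist(),round(d['conf'],2)) for d in r[:4]])
s=sense();print(s['tool_pos'],s['tcp_rot'],s['finger_gap'],s['time'])
E
```

```text
top [491. 122. 956.]
pump [([543.0, 39.0, 6.0], 0.81)]
button_top [([539.0, -5.0, 139.0], 0.61)]
thumb_rest [([536.0, -16.0, 151.0], 0.59)]
clamp_post [([597.0, 114.0, 126.0], 0.68)]
clamp_knob [([528.0, 125.0, 138.0], 0.65)]
syringe_mid [([553.0, 99.0, 107.0], 0.87)]
amber_vial [([489.0, -127.0, -1.0], 0.97)]
blue_vial_a [([566.0, -140.0, 0.0], 0.86), ([481.0, 424.0, -4.0], 0.79), ([487.0, -127.0, 0.0], 0.17)]
flask_tall [([587.0, 431.0, 1.0], 0.85)]
spare_syringe [([520.0, 346.0, -1.0], 0.72), ([485.0, -128.0, 1.0], 0.66)]
side [232. 474. 985.]
pump [([543.0, 34.0, 0.0], 0.84)]
button_top [([539.0, -3.0, 140.0], 0.59)]
thumb_rest [([535.0, -17.0, 149.0], 0.72)]
clamp_post [([598.0, 106.0, 124.0], 0.8)]
clamp_knob [([527.0, 126.0, 142.0], 0.84)]
syringe_mid [([552.0, 99.0, 104.0], 0.79), ([476.0, 431.0, 0.0], 0.65), ([488.0, -126.0, 1.0], 0.47)]
amber_vial [([488.0, -124.0, -0.0], 0.54)]
blue_vial_a [([476.0, 432.0, 2.0], 0.85), ([566.0, -141.0, 2.0], 0.64), ([525.0, 199.0, -1.0], 0.48)]
flask_tall [([586.0, 437.0, -5.0], 0.74)]
spare_syringe [([520.0, 348.0, -0.0], 0.83)]
[ 177.80215373 -573.04329383  248.30447296] [-1.79999910e+02 -1.37506485e-03  1.72340909e+01] 85.46717749884421 1.1
```

View pics/top0.png

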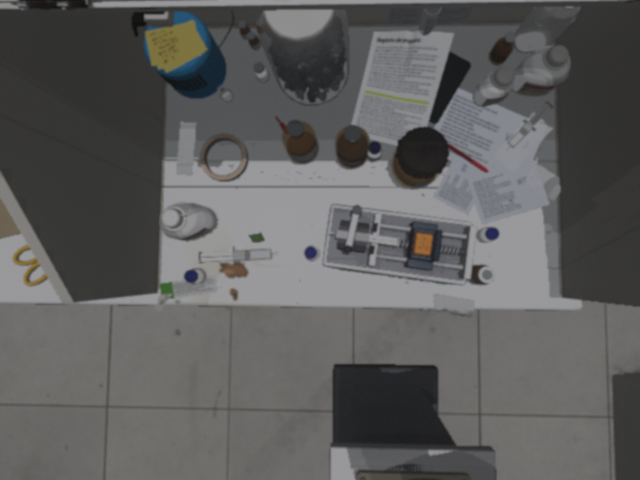

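View pics/side0.png

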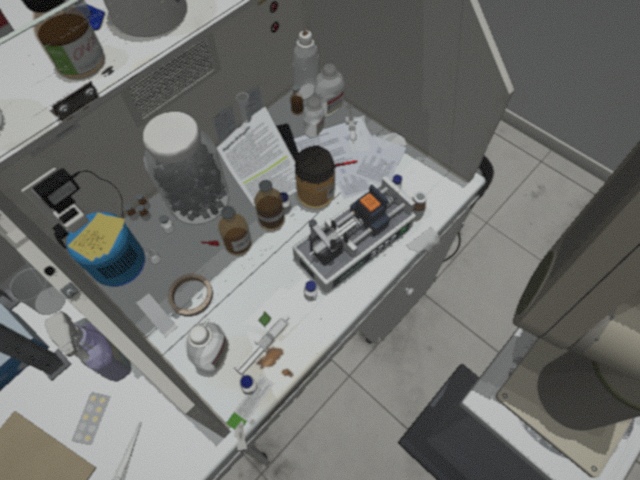

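The top view shows the pump at about px (398,243), yawed roughly -7.5°. The orange button is at (424,243) and the clamp at (352,230). Vials stand at the right end (487,235; 483,273) and on the left at (310,253). The hood's side wall is at the right, px 555. I'll turn the tool and shut the fingers, then swing in along a short radius.

```bash
python3 -m handwheel '[[-1,0,0,0,0,0,-0.114],[-1,0,0,0,0,0,-0.114],[-1,0,0,0,0,0,-0.114],[-1,0,0,0,0,0,-0.114],[-1,0,0,0,0,0,-0.114],[-1,0,0,0,0,0,-0.114],[-1,0,0,0,0,0,-0.114],[-1,0,0,0,0,0,-0.114],[-1,0,0,0,0,0,-0.114],[-1,0,0,0,0,0,-0.114]]' 20
python3 -m handwheel '[[-1,3.8,1.1,0,0,0,0],[-1,3.8,1.1,0,0,0,0],[-1,3.8,1.1,0,0,0,0],[-1,3.8,1.1,0,0,0,0],[-1,3.8,1.1,0,0,0,0],[-1,3.8,1.1,0,0,0,0],[-1,3.8,1.1,0,0,0,0],[-1,3.8,1.1,0,0,0,0],[-1,3.8,1.1,0,0,0,0],[-1,3.8,1.1,0,0,0,0],[-1,3.8,1.1,0,0,0,0],[-1,3.8,1.1,0,0,0,0]]'
```

```text
time: 1.93
tool_pos: [177.8, -573.1, 248.3]
tcp_rot: [-180.0, 0.0, 82.9]
ft_force: [0.4, 1.0, -0.5]
finger_gap: 0.2
grip_force: 0.0
time: 2.93
tool_pos: [368.1, -136.3, 248.7]
tcp_rot: [179.9, 0.0, 82.5]
ft_force: [1.6, -2.1, 0.4]
finger_gap: 0.1
grip_force: 0.0
```

```bash
python3 -m handwheel '[[-1,2.9,1.4,0,0,0,0],[-1,2.9,1.4,0,0,0,0],[-1,2.9,1.4,0,0,0,0],[-1,2.9,1.4,0,0,0,0],[-1,2.9,1.4,0,0,0,0],[-1,0,0,0,0,0,0]]'
python3 - <<'E'
from h import *
for c in('wrist','top','side'):
    p=snapshot(c)
    if c=='wrist': save(p,c+'1')
    for q in['pump','button_top','thumb_rest','clamp_post','clamp_knob','syringe_mid']:
        r=place_of(p,q); print(c,q,[(np.round(d['location'],1).tolist(),round(d['conf'],2)) for d in r[:2]])
    m=trace(p,'pump')
    if m:
        # bench-level fit of pump outline orientation by back-projecting mask to z=60
        v,u=np.nonzero(m[0]['pixels']); 
        d=np.linalg.inv(p['intrinsics'])@np.array([u,v,np.ones_like(u)]); R=np.array(p['R']);C=-R.T@p['t'];d=R.T@d
        X=C[:,None]+d*((60-C[2])/d[2]); r=cv2.minAreaRect(X[:2].T.astype(np.float32)); print('rect',r)
E
```

```text
time: 3.43
tool_pos: [457.8, 0.9, 248.3]
tcp_rot: [179.9, -0.1, 82.8]
ft_force: [0.3, 0.3, 0.0]
finger_gap: -0.1
grip_force: 0.0
wrist pump [([541.4, 33.7, 0.5], 0.76)]
wrist button_top [([537.5, -3.4, 143.0], 0.74)]
wrist thumb_rest [([536.3, -19.3, 143.0], 0.94)]
wrist clamp_post [([603.3, 113.3, 121.6], 0.83)]
wrist clamp_knob []
wrist syringe_mid [([554.7, 103.5, 104.3], 0.96)]
rect ((562.8049926757812, -29.11257553100586), (37.9212646484375, 49.513702392578125), 82.76493072509766)
top pump [([544.2, 37.1, 4.0], 0.64)]
top button_top [([539.7, -8.0, 144.7], 0.71)]
top thumb_rest [([535.7, -18.3, 148.3], 0.83)]
top clamp_post [([599.7, 114.6, 124.8], 0.65)]
top clamp_knob [([529.4, 121.6, 136.5], 0.54)]
top syringe_mid [([551.5, 99.9, 106.7], 0.85)]
rect ((542.8112182617188, 31.12738037109375), (277.0178527832031, 124.9952621459961), 82.3384780883789)
side pump [([547.7, 34.1, -0.5], 0.9)]
side button_top [([539.6, -3.7, 141.9], 0.48)]
side thumb_rest [([533.7, -19.0, 145.5], 0.84)]
side clamp_post [([598.0, 109.6, 122.7], 0.77)]
side clamp_knob [([526.7, 125.7, 138.0], 0.56)]
side syringe_mid [([548.7, 98.2, 105.0], 0.85)]
rect ((544.3458862304688, 30.163482666015625), (302.8351745605469, 162.31466674804688), 81.20912170410156)
```

View pics/wrist1.png

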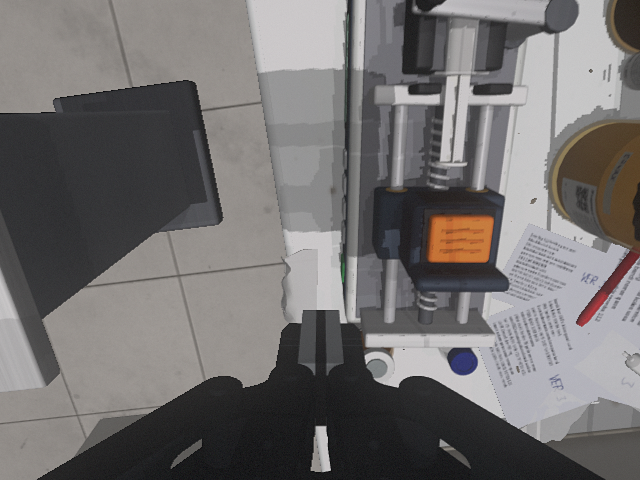

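The wrist view shows the pump square to the tool. The button is at px (458,240), the thumb rest at (460,278), and the fingertips at (322,337). I'll go over the button next.

```bash
python3 -m handwheel '[[-1,0.1,2.7,0,0,0,0],[-1,0.1,2.7,0,0,0,0],[-1,0.1,2.6,0,0,0,0],[-1,0,0,2.4,0,0,0],[-1,0,0,2.4,0,0,0],[-1,0,0,2.0,0,0,0],[-1,0,0,0,0,0,0]]'
python3 - <<'E'
from h import *
p=snapshot('wrist');save(p,'wrist2')
for q in['button_top','thumb_rest']:
    r=place_of(p,q); print(q,[(np.round(d['location'],1).tolist(),round(d['conf'],2)) for d in r[:2]])
s=sense();print(s['tool_pos'],s['ft_force'])
T=np.array(s['tool_pos']);print(px(p,T-[0,0,17]))
E
```

```text
time: 5.22
tool_pos: [532.9, -10.4, 175.1]
tcp_rot: [-179.5, 0.0, 82.5]
ft_force: [-0.9, -0.0, -1.9]
finger_gap: -0.5
grip_force: 0.0
button_top [([537.4, 1.3, 145.8], 0.75)]
thumb_rest []
[536.04796163 -10.72424543 181.31596445] [ 1.1609016  -0.08621626  1.07158406]
[328.9 338.6]
```

View pics/wrist2.png

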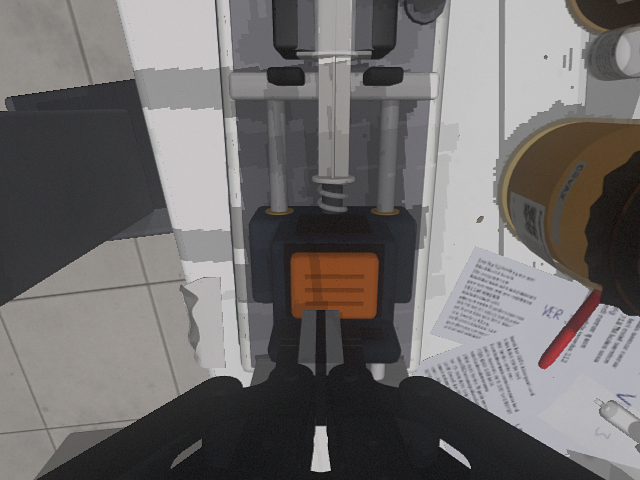

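The tips are too close to the thumb rest and about 5 mm short in pump x. I'll correct that and re-measure by casting rays.

```bash
python3 -m handwheel '[[-1,0.4,0.3,0,0,0,0],[-1,0.3,0,0,0,0,0],[-1,0,0,0,0,0,0],[-1,0,0,0,0,0,0]]'
python3 - <<'E'
from h import *
p=snapshot('wrist');save(p,'wrist3')
im=cv2.cvtColor(p['image'],cv2.COLOR_RGB2HSV)
m=cv2.inRange(im,(5,150,120),(20,255,255)); v,u=np.nonzero(m)
R=np.array(p['R']);C=-R.T@p['t'];K=np.array(p['intrinsics'])
def ray(u,v,z):
    d=R.T@np.linalg.inv(K)@[u,v,1]; return (C+d*(z-C[2])/d[2]).round(1)
uc=(np.percentile(u,1)+np.percentile(u,99))/2;v0=np.percentile(v,.5);v1=np.percentile(v,99.5)
print(u.min(),u.max(),v0,v1,'top edge',ray(uc,v0,141),'bottom',ray(uc,v1,141),'centre',ray(uc,(v0+v1)/2,141))
for i in range(2):
    s=sense();print(np.round(s['tool_pos'],1),np.round(s['tcp_rot'],1),s['ft_force'].round(1) if hasattr(s['ft_force'],'round') else s['ft_force'])
print(px(p,np.array(s['tool_pos'])-[0,0,17]),C)
cv2.imwrite('pics/c3.png',cv2.cvtColor(p['image'][180:400,200:460],cv2.COLOR_RGB2BGR))
E
```

```text
time: 5.7
tool_pos: [540.2, -3.9, 181.3]
tcp_rot: [179.9, -0.0, 82.6]
ft_force: [0.7, 0.7, -0.7]
finger_gap: -0.3
grip_force: 0.0
277 358 268.0 321.0 top edge [541.3  12.  141. ] bottom [538.1 -12.5 141. ] centre [5.397e+02 1.000e-01 1.410e+02]
[539.9  -4.  181. ] [179.9   0.   82.6] [ 0.1  0.  -0.1]
[539.9  -4.  181. ] [179.9   0.   82.6] [ 0.1  0.  -0.1]
[319.2 330. ] [550.35643457  75.91990772 306.4555325 ]
```

View pics/c3.png

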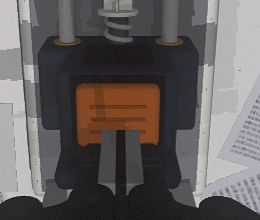

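```bash
python3 -m handwheel '[[-1,0,0,1.0,0,0,0],[-1,0,0,0.9,0,0,0],[-1,0,0,0,0,0,0],[-1,0,0,0,0,0,0]]'
python3 -m handwheel '[[-1,0,0,0.3,0,0,0],[-1,0,0,0.2,0,0,0],[-1,0,0,0,0,0,0],[-1,0,0,0,0,0,0]]'
```

```text
time: 6.08
tool_pos: [538.5, -4.1, 159.7]
tcp_rot: [-179.8, 0.0, 82.5]
ft_force: [0.3, -0.4, 0.3]
finger_gap: -0.2
grip_force: 0.0
time: 6.42
tool_pos: [539.8, -4.2, 156.7]
tcp_rot: [180.0, 0.0, 82.5]
ft_force: [-1.9, 0.4, 2.8]
finger_gap: 0.0
grip_force: 1.7
```

```bash
python3 -m handwheel '[[-1,0,0,0.3,0,0,0],[-1,0,0,0.3,0,0,0],[-1,0,0,0,0,0,0],[-1,0,0,0,0,0,0],[-1,0,0,0,0,0,0]]'
```

```text
time: 6.83
tool_pos: [540.1, -4.2, 151.9]
tcp_rot: [179.9, 0.0, 82.6]
ft_force: [-5.4, 0.3, 14.8]
finger_gap: 0.2
grip_force: 7.3
```

```bash
python3 -m handwheel '[[-1,-0.3,0,0,0,0,0],[-1,-0.6,0,0,0,0,0],[-1,-0.7,0,0,0,0,0],[-1,-0.7,0,0,0,0,0],[-1,-0.7,0,0,0,0,0],[-1,-0.7,0,0,0,0,0],[-1,-0.7,0,0,0,0,0],[-1,-0.7,0,0,0,0,0],[-1,-0.7,0,0,0,0,0],[-1,-0.7,0,0,0,0,0],[-1,-0.3,0,0,0,0,0],[-1,0,0,0,0,0,0]]'
```

```text
time: 7.83
tool_pos: [532.7, -65.0, 152.0]
tcp_rot: [179.8, -0.7, 82.7]
ft_force: [2.2, 34.1, 14.8]
finger_gap: 0.2
grip_force: 20.4
```

```bash
python3 - <<'E'
from h import *
s=sense();print(np.round(s['tool_pos'],1),np.round(s['ft_force'],1))
a=[]
for c,(r0,r1,c0,c1) in {'top':(190,300,300,520),'side':(150,300,280,460)}.items():
    p=snapshot(c); a.append(cv2.resize(cv2.cvtColor(p['image'][r0:r1,c0:c1],cv2.COLOR_RGB2BGR),(0,0),fx=2.2,fy=2.2,interpolation=cv2.INTER_CUBIC))
h=max(x.shape[0] for x in a); a=[cv2.copyMakeBorder(x,0,h-x.shape[0],0,0,cv2.BORDER_CONSTANT) for x in a]
b=np.hstack(a);print(b.shape)
w=snapshot('wrist')
b=cv2.resize(b,None,fx=800/b.shape[1]*.6,fy=800/b.shape[1]*.6); w=cv2.resize(cv2.cvtColor(w['image'],cv2.COLOR_RGB2BGR),(320,240))
b=cv2.copyMakeBorder(b,0,max(0,240-b.shape[0]),0,0,cv2.BORDER_CONSTANT);w=cv2.copyMakeBorder(w,0,b.shape[0]-240,0,0,cv2.BORDER_CONSTANT)
cv2.imwrite('pics/m4.png',np.hstack([b,w]))
E
```

```text
[532.7 -65.  152. ] [ 2.2 34.1 14.8]
(330, 880, 3)
```

View pics/m4.png

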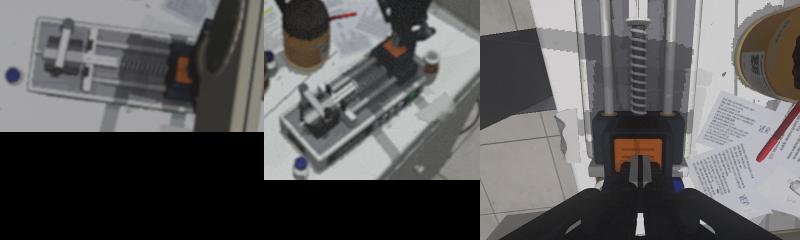

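The block seems to be against the end plate in the wrist view, and the 34 N pushback fits that. I'll ease off to a light push, then let the button up.

```bash
python3 -m handwheel '[[-1,0.3,0,0,0,0,0],[-1,0.1,0,0,0,0,0],[-1,0,0,0,0,0,0],[-1,0,0,0,0,0,0]]'
python3 -m handwheel '[[-1,0,0,-0.3,0,0,0],[-1,0,0,-0.3,0,0,0],[-1,0,0,-0.1,0,0,0],[-1,0,0,0,0,0,0],[-1,0,0,0,0,0,0]]'
```

```text
time: 8.32
tool_pos: [532.7, -64.6, 152.0]
tcp_rot: [179.8, -0.3, 82.6]
ft_force: [-1.7, 15.0, 13.5]
finger_gap: -0.5
grip_force: 12.5
time: 8.73
tool_pos: [531.6, -64.5, 156.3]
tcp_rot: [-180.0, -0.3, 82.6]
ft_force: [4.4, 12.3, -1.4]
finger_gap: 0.0
grip_force: 8.8
```

```bash
python3 -m handwheel '[[-1,0,0,-0.4,0,0,0],[-1,0,0,-0.4,0,0,0],[-1,0.3,0,-1.0,0,0,0],[-1,0.3,0,-2.0,0,0,0],[-1,2.0,0,-2.0,0,0,0],[-1,3,0,0,0,0,0],[-1,3,0,0,0,0,0],[-1,0,0,0,0,0,0],[-1,0,0,0,0,0,0]]'
python3 - <<'E'
from h import *
s=sense();print(np.round(s['tool_pos'],1),np.round(s['ft_force'],1))
p=snapshot('wrist');save(p,'w5')
for q in ['button_top','thumb_rest','pump']: print(q,[(np.round(d['location'],1).tolist(),round(d['conf'],2)) for d in place_of(p,q)[:1]])
cv2.imwrite('pics/w5.png',cv2.cvtColor(p['image'],cv2.COLOR_RGB2BGR))
for c in ('top','side'):
  p=snapshot(c)
  for q in ['button_top','thumb_rest','clamp_knob','clamp_post']: print(c,q,[(np.round(d['location'],1).tolist(),round(d['conf'],2)) for d in place_of(p,q)[:1]])
E
```

```text
time: 9.48
tool_pos: [542.5, 18.9, 215.3]
tcp_rot: [180.0, 0.0, 82.7]
ft_force: [-0.1, -0.5, -0.3]
finger_gap: -0.3
grip_force: 0.0
[542.5  18.9 215.3] [-0.1 -0.5 -0.3]
button_top []
thumb_rest [([529.1, -74.3, 145.5], 0.63)]
pump [([547.8, 33.6, 1.8], 0.96)]
top button_top [([544.3, 34.9, 2.2], 0.2)]
top thumb_rest []
top clamp_knob []
top clamp_post [([599.6, 112.8, 125.1], 0.89)]
side button_top [([531.1, -59.9, 142.4], 0.7)]
side thumb_rest [([528.0, -76.0, 143.3], 0.72)]
side clamp_knob [([528.5, 125.6, 140.4], 0.56)]
side clamp_post [([596.3, 106.3, 124.2], 0.66)]
```

View pics/w5.png

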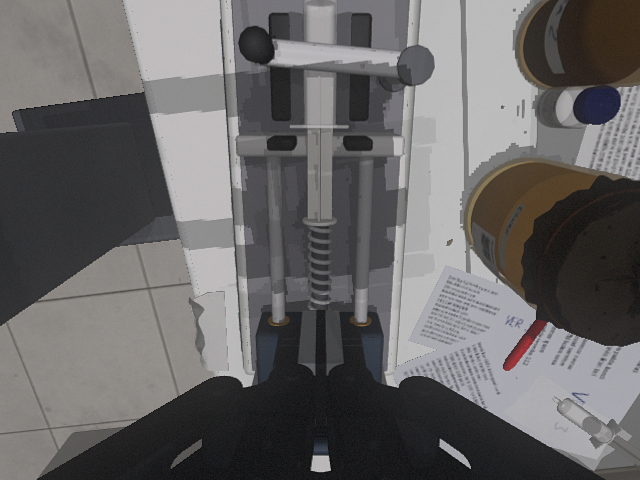

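The pusher moved about 57 mm (roughly 8 steps of 7), and it had started with a gap to the plunger. I'll re-check the stop once the arm is away from it. The wrist view shows the knob at (257,45) and the post at (415,65). Next I go to the near side of the knob.

```bash
python3 -m handwheel '[[-1,2.4,-1.0,0,0,0,0],[-1,2.4,-1.0,0,0,0,0],[-1,2.5,-0.9,0,0,0,0],[-1,0,0,2.2,0,0,0],[-1,0,0,2.2,0,0,0],[-1,0,0,2.2,0,0,0],[-1,0,0,0,0,0,0],[-1,0,0,0,0,0,0],[-1,0,0,0,0,0,0]]'
python3 - <<'E'
from h import *
s=sense();print(np.round(s['tool_pos'],1),np.round(s['ft_force'],1))
p=snapshot('side')
for q in ['button_top','thumb_rest','clamp_knob']: print(q,[(np.round(d['location'],1).tolist(),round(d['conf'],2)) for d in place_of(p,q)[:1]])
a=cv2.resize(cv2.cvtColor(p['image'][170:290,280:450],cv2.COLOR_RGB2BGR),(510,360),interpolation=cv2.INTER_CUBIC)
w=cv2.resize(cv2.cvtColor(snapshot('wrist')['image'],cv2.COLOR_RGB2BGR)[100:,100:520],(285,258))
w=cv2.copyMakeBorder(w,0,102,0,0,cv2.BORDER_CONSTANT)
cv2.imwrite('pics/m6.png',np.hstack([a,w]))
E
```

```text
time: 10.93
tool_pos: [523.8, 93.8, 150.6]
tcp_rot: [179.9, -0.0, 82.5]
ft_force: [0.3, -0.3, 0.8]
finger_gap: 0.1
grip_force: 0.0
[523.8  93.8 150.6] [ 0.3 -0.3  0.8]
button_top [([532.4, -60.3, 141.3], 0.5)]
thumb_rest [([529.7, -76.1, 144.1], 0.65)]
clamp_knob [([529.5, 128.6, 141.6], 0.57)]
```

View pics/m6.png

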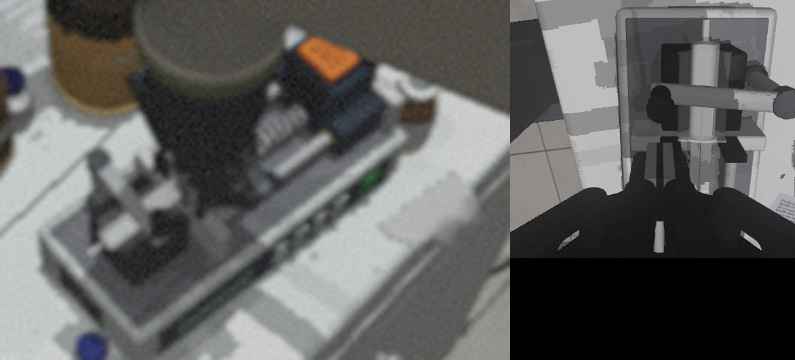

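The block sits against the end plate. Before going on I'll do a quick light touch on the button to confirm it came all the way up, meaning the nut is locked.

```bash
python3 -m handwheel '[[-1,0,0,-2.2,0,0,0],[-1,0,0,-2.2,0,0,0],[-1,-3.7,0.7,0,0,0,0],[-1,-3.7,0.7,0,0,0,0],[-1,-3.7,0.7,0,0,0,0],[-1,-3.7,0.6,0,0,0,0],[-1,0,0,1.5,0,0,0],[-1,0,0,1.5,0,0,0],[-1,0,0,0.5,0,0,0],[-1,0,0,0,0,0,0],[-1,0,0,0,0,0,0]]'
python3 -m handwheel '[[-1,0,0,0.1,0,0,0],[-1,0,0,0.1,0,0,0],[-1,0,0,0,0,0,0],[-1,0,0,0,0,0,0]]'
```

```text
time: 12.1
tool_pos: [530.9, -56.2, 158.9]
tcp_rot: [180.0, 0.0, 82.6]
ft_force: [-0.5, -0.4, -0.4]
finger_gap: 0.1
grip_force: 0.0
time: 12.43
tool_pos: [531.4, -56.1, 157.2]
tcp_rot: [179.9, -0.0, 82.6]
ft_force: [0.9, 1.1, 3.8]
finger_gap: -0.0
grip_force: 1.6
```

The button is fully up and locked: contact came at full height. Going back to the knob, then swinging it round the post with the tool turning as it goes.

```bash
python3 -m handwheel '[[-1,0,0,-1.6,0,0,0],[-1,0,0,-2.1,0,0,0],[-1,3.7,-0.7,0,0,0,0],[-1,3.7,-0.7,0,0,0,0],[-1,3.7,-0.7,0,0,0,0],[-1,3.8,-0.6,0,0,0,0],[-1,0,0,2.2,0,0,0],[-1,0,0,2.2,0,0,0],[-1,0,0,0.1,0,0,0],[-1,0,0,0,0,0,0],[-1,0,0,0,0,0,0]]'
python3 -m handwheel '[[-1,0.6,0,0,0,0,0],[-1,0.6,0,0,0,0,0],[-1,0,0,0,0,0,0],[-1,0,0,0,0,0,0]]'
```

```text
time: 13.35
tool_pos: [523.5, 94.5, 149.1]
tcp_rot: [180.0, 0.0, 82.5]
ft_force: [0.5, -0.4, 0.3]
finger_gap: 0.2
grip_force: 0.0
time: 13.68
tool_pos: [525.4, 107.0, 149.1]
tcp_rot: [179.9, -0.0, 82.6]
ft_force: [0.2, -1.0, -0.7]
finger_gap: 0.0
grip_force: 0.0
```

```bash
python3 -m handwheel '[[-1,0.72,-0.09,0,0,0,0.1],[-1,0.72,-0.09,0,0,0,0.1],[-1,0.72,-0.09,0,0,0,0.1],[-1,0.72,-0.09,0,0,0,0.1],[-1,0.72,-0.09,0,0,0,0.1],[-1,0.72,-0.09,0,0,0,0.1],[-1,0.72,-0.09,0,0,0,0.1],[-1,0.72,-0.09,0,0,0,0.1],[-1,0,0,0,0,0,0],[-1,0,0,0,0,0,0]]'
python3 - <<'E'
from h import *
p=snapshot('wrist')
print([(np.round(d['location'],1).tolist(),round(d['conf'],2)) for q in('clamp_knob','clamp_post') for d in place_of(p,q)[:1]])
a=cv2.cvtColor(p['image'],cv2.COLOR_RGB2BGR)
p=snapshot('side')
print([(np.round(d['location'],1).tolist(),round(d['conf'],2)) for q in('clamp_knob','clamp_post') for d in place_of(p,q)[:1]])
b=cv2.resize(cv2.cvtColor(p['image'][170:290,280:450],cv2.COLOR_RGB2BGR),(400,282),interpolation=cv2.INTER_CUBIC)
a=cv2.resize(a,(400,300)); cv2.imwrite('pics/m7.png',np.hstack([a,cv2.copyMakeBorder(b,0,18,0,0,cv2.BORDER_CONSTANT)]))
E
```

```text
time: 14.52
tool_pos: [544.6, 159.7, 148.4]
tcp_rot: [180.0, 0.0, 36.9]
ft_force: [-0.7, -0.2, 0.4]
finger_gap: -0.2
grip_force: 0.0
[([557.2, 170.9, 136.4], 0.97), ([600.2, 112.0, 125.2], 0.74)]
[([559.4, 172.9, 141.7], 0.63)]
```

View pics/m7.png

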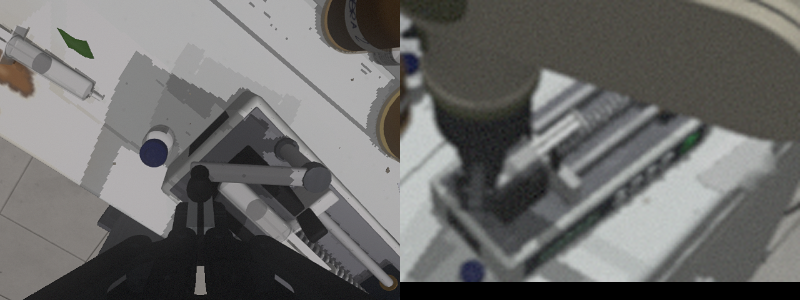

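The knob (px 200,180) sits right ahead of the fingertips and the clamp is about halfway round. Continuing to the stop.

```bash
python3 -m handwheel '[[-1,0.72,-0.09,0,0,0,0.1],[-1,0.72,-0.09,0,0,0,0.1],[-1,0.72,-0.09,0,0,0,0.1],[-1,0.72,-0.09,0,0,0,0.1],[-1,0.72,-0.09,0,0,0,0.1],[-1,0.72,-0.09,0,0,0,0.1],[-1,0.72,-0.09,0,0,0,0.1],[-1,0,0,0,0,0,0],[-1,0,0,0,0,0,0]]'
python3 -m handwheel '[[-1,0.3,0,0,0,0,0],[-1,0.2,0,0,0,0,0],[-1,0,0,0,0,0,0],[-1,0,0,0,0,0,0]]'
```

```text
time: 15.57
tool_pos: [589.0, 181.8, 148.2]
tcp_rot: [180.0, 0.0, -3.2]
ft_force: [-0.2, -0.7, 0.2]
finger_gap: -0.2
grip_force: 0.0
time: 15.9
tool_pos: [591.3, 181.9, 147.9]
tcp_rot: [180.0, 0.3, -3.2]
ft_force: [-13.3, 0.6, 6.9]
finger_gap: 0.2
grip_force: 6.6
```

The stop is reached at 13 N of resistance. I'll back off along tool -x, lift, move away and check.

```bash
python3 -m handwheel '[[-1,-0.5,0,0,0,0,0],[-1,-1.0,0,0,0,0,0],[-1,-1.0,0,0,0,0,0],[-1,0,0,-2.5,0,0,0],[-1,0,0,-3.5,0,0,0],[-1,0,0,-3.5,0,0,0],[-1,-3.5,0,0,0,0,0],[-1,-3.5,0,0,0,0,0],[-1,-3.5,0,0,0,0,0],[-1,-3.5,0,0,0,0,0],[-1,-3,0,0,0,0,0],[-1,0,0,0,0,0,0]]'
python3 - <<'E'
from h import *
a=[]
for c,(r0,r1,c0,c1) in {'top':(170,310,160,520),'side':(150,370,210,460)}.items():
    p=snapshot(c)
    a.append(cv2.resize(cv2.cvtColor(p['image'][r0:r1,c0:c1],cv2.COLOR_RGB2BGR),(400,int(400*(r1-r0)/(c1-c0))),interpolation=cv2.INTER_CUBIC))
    for q in['button_top','thumb_rest','clamp_post','clamp_knob','syringe_mid','amber_vial','blue_vial_a','flask_tall','spare_syringe']:
        r=place_of(p,q); print(c,q,[(np.round(d['location']).tolist(),round(d['conf'],2)) for d in r[:3]])
h=max(x.shape[0] for x in a)
cv2.imwrite('pics/m8.png',np.hstack([cv2.copyMakeBorder(x,0,h-x.shape[0],0,0,cv2.BORDER_CONSTANT) for x in a]))
s=sense();print(np.round(s['tool_pos'],1),np.round(s['ft_force'],1),s['time'])
E
```

```text
time: 16.9
tool_pos: [395.0, 193.4, 242.8]
tcp_rot: [-180.0, 0.1, -3.2]
ft_force: [-0.8, -0.7, 0.1]
finger_gap: -0.0
grip_force: 0.0
top button_top [([532.0, -63.0, 141.0], 0.56)]
top thumb_rest [([528.0, -71.0, 148.0], 0.68)]
top clamp_post [([597.0, 113.0, 125.0], 0.65), ([533.0, -62.0, 143.0], 0.48)]
top clamp_knob [([610.0, 182.0, 141.0], 0.77), ([550.0, 99.0, 106.0], 0.7)]
top syringe_mid [([550.0, 101.0, 108.0], 0.76), ([532.0, -62.0, 140.0], 0.6)]
top amber_vial [([489.0, -126.0, 1.0], 0.88)]
top blue_vial_a [([481.0, 426.0, -5.0], 0.81), ([564.0, -145.0, 0.0], 0.8), ([528.0, 192.0, 3.0], 0.6)]
top flask_tall [([585.0, 434.0, -2.0], 0.97)]
top spare_syringe [([520.0, 345.0, 2.0], 0.6), ([610.0, 180.0, 142.0], 0.22)]
side button_top []
side thumb_rest [([586.0, 435.0, -3.0], 0.72)]
side clamp_post [([526.0, 199.0, 3.0], 0.51), ([598.0, 105.0, 122.0], 0.49)]
side clamp_knob [([608.0, 182.0, 139.0], 0.53)]
side syringe_mid [([549.0, 100.0, 103.0], 0.62)]
side amber_vial []
side blue_vial_a [([478.0, 433.0, 2.0], 0.68), ([522.0, 201.0, 2.0], 0.64)]
side flask_tall [([585.0, 434.0, -4.0], 0.97)]
side spare_syringe [([522.0, 348.0, 3.0], 0.68)]
[399.3 193.3 243.3] [-0.1 -0.5  0.7] 17.9
```

View pics/m8.png

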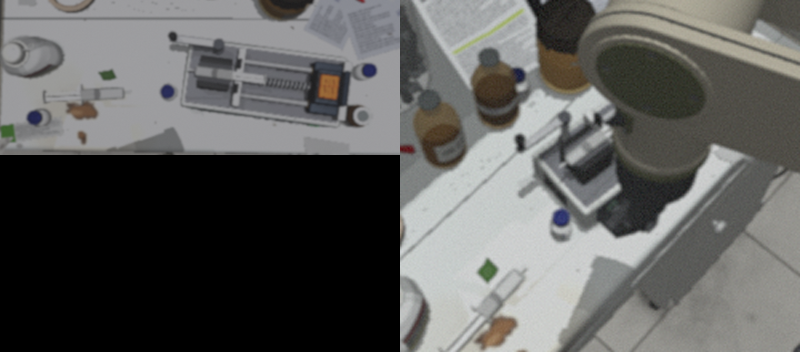

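The top view shows the block against the end plate (330,90) and the clamp arm swung out along the pump's +y with its knob at (173,36). The syringe is unmoved and the vials are in place. The robot touches nothing, so I'm handing in.

```bash
python3 -c "from bench import *;print(hand_in())"
```

```text
the job is handed in; nothing more can be done
None
```

The job is handed in: the block is at its end stop with the button up and locked, the clamp is swung fully aside, and the last pictures showed the syringe and everything round the pump still in place.

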